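# Lengthen a wheelchair leg rest by one hole

### The job

The two wheelchair leg rests clamped on the bench are a pair, but one is set one hole shorter: its foot section leaves only two holes of the tube showing beside the clamp, the other's leaves three. On the short one, pull up the black lock knob, slide the foot section outward by that knob to the next hole, so that the pair matches, and let the pin go fully home. Then prove the lock: with the knob still gripped and down, tug the section outward against the pin and finish holding that steady pull of about 10 N, without letting go; leave the other leg rest and the things lying about alone.

Things in the scene. Friction and masses are not known exactly. Their poses are not given: they have to be found in the camera images.
- short_cradle: Leg rest set one hole too short, in an aluminium cradle fixed to the bench. Origin: underside of the cradle; x runs along the tube OUTWARD to the foot end, z up. Base plate x -205 to 145, y +-45, 10 mm thick. Clamp blocks 30 x 58 mm, 86 mm high (screws to 92), at x = -170 and -105 mm.
- short_tube: Its hanger tube, fixed: 25 mm square steel along x, from x = -200 to 130 mm, top face 72.5 mm above the bench (same frame as the cradle). Row of 11 mm holes in the top at x = -50, -25, 0, 25, 50, 75 mm. Two holes show between clamp block and foot section; the rest lie under the section.
- short_section (a joint): Slide of its foot section, a 32 x 32 x 157 mm aluminium sleeve on the tube, top 76 mm above the bench, its inner end 17 mm inboard of the knob axis. Metres, growing outward (cradle +x); about 0 at the start with the pin in the hole at x = 0 mm; +0.025 = next hole outward. Slides with about 2 N; 1.5 mm play either way when the pin is home.
- short_plunger (a joint): Spring lock plunger on the foot section: metres pulled up. 0 = pin fully home in a hole; 0.006 = pin just clear of it (also its value when the pin rides on the tube between holes); 0.010 = upper stop. A spring pulls it down, 6 N at home to 11 N at the stop; let go over a hole it snaps home.
- short_knob: Pull knob of the plunger: upright ribbed black cylinder, 28 mm diameter, 26 mm high, origin at its underside centre, 96 mm above the bench when home. Under it a 19 mm wide barrel on the sleeve (26 mm wide below 82 mm): fingers may reach 12 mm below the knob. Rigid with the pin; the section is moved by it.
- short_grip (a point): Centre of that knob: on its axis at half height, 109 mm above the bench with the pin home.
- long_cradle: Leg rest already at the right length (the reference), in an aluminium cradle fixed to the bench. Origin: underside of the cradle; x runs along the tube OUTWARD to the foot end, z up. Base plate x -205 to 145, y +-45, 10 mm thick. Clamp blocks 30 x 58 mm, 86 mm high (screws to 92), at x = -170 and -105 mm.
- long_tube: Its hanger tube, fixed: 25 mm square steel along x, from x = -200 to 130 mm, top face 72.5 mm above the bench (same frame as the cradle). Row of 11 mm holes in the top at x = -50, -25, 0, 25, 50, 75 mm. Three holes show between clamp block and foot section; the rest lie under the section.
- long_section (a joint): Slide of its foot section, a 32 x 32 x 157 mm aluminium sleeve on the tube, top 76 mm above the bench, its inner end 17 mm inboard of the knob axis. Metres, growing outward (cradle +x); about 0 at the start with the pin in the hole at x = 25 mm; leave it at 0. Slides with about 2 N; 1.5 mm play either way when the pin is home.
- long_plunger (a joint): Spring lock plunger on the foot section: metres pulled up. 0 = pin fully home in a hole; 0.006 = pin just clear of it (also its value when the pin rides on the tube between holes); 0.010 = upper stop. A spring pulls it down, 6 N at home to 11 N at the stop; let go over a hole it snaps home.
- long_knob: Pull knob of the plunger: upright ribbed black cylinder, 28 mm diameter, 26 mm high, origin at its underside centre, 96 mm above the bench when home. Under it a 19 mm wide barrel on the sleeve (26 mm wide below 82 mm): fingers may reach 12 mm below the knob. Rigid with the pin; the section is moved by it.
- long_grip (a point): Centre of that knob: on its axis at half height, 109 mm above the bench with the pin home.
- short_pin: The 8 mm round-nosed steel lock pin under the short leg rest's knob, hidden in barrel and tube; origin on the tube's axis straight under the knob; moves with knob and section.
- footplate: Loose footplate taken off, black, 150 x 120 x 10 mm with a raised hinge bar (36 mm high in all), lying flat at the robot's left; origin underside centre. Bystander.
- screwdriver: Loose screwdriver lying at the robot's right; bystander.
- grease_tub: Loose round grease tub, 64 mm diameter, 60 mm high, at the robot's left; origin underside centre; bystander.

How it is judged:
On the way, in this order (a step that is already met when the one before it is completed fails the run):
1. the lock knob of the short leg rest is pulled up until its pin is clear of the hole, the section still at its old place (value of joint short_plunger above 0.0055 m and value of joint short_section below 0.008 m), for 0.05 s.
2. the section is slid out and the pin is fully home in the next hole (value of joint short_section between 0.0225 and 0.03 m and value of joint short_plunger below 0.002 m), for 0.2 s.
At the end, for the whole second after the job is handed in: The short leg rest's plunger is within 2 mm of home in the next hole, section at rest 25.5 to 30 mm out from its start; fingers hold the knob (over 2 N) and pull outward so the pin bears on the tube with 3 to 60 N; the other leg rest is still locked in its hole (all of step 2 and value of joint short_section above 0.0255 m and velocity of joint short_section below 0.01 m/s and contact force between short_pin and short_tube between 3 and 60 N and contact force between the fingers and short_knob above 2 N and value of joint long_section between -0.004 and 0.004 m and value of joint long_plunger below 0.003 m); the arm keeps its last pose, push and grip.
It fails at once if the other leg rest was unlocked or moved (value of joint long_plunger above 0.005 m or value of joint long_section above 0.006 m or value of joint long_section below -0.006 m).
It fails at once if a bystander was knocked about (moved more than 30 mm) (distance of any of footplate, screwdriver, grease_tub from where it was at the start of the episode above 0.03 m).
It also fails if it takes over 35 s, if anything falls off the work surface, if the arm or the gripper's body presses on something with over 40 N, if the wrist force passes 120 N, or if a joint passes its speed limit or range.

### The arm

A 6-joint arm with a two-finger parallel gripper is mounted at the origin on the work surface. World frame = base frame: x ahead of the robot, y to its left, z up, the work surface at z = 0. Lengths are in m, angles in rad, forces in N, time in s.
With the tool pointing down it reaches from about 0.425 to 1.125 m from the base axis. Payload 14.9 kg.
Tool frame: the origin (TCP) lies midway between the tips of the shut fingers; the grasp point (between the pads) lies 19 mm behind it (arm.tcp_to_grasp is the z of the grasp point in the tool frame, in m); z points along the fingers, y is the line along which they close (so a half turn about z gives the same grasp; the last joint's range is limited). The gripper opens to 91 mm and grips with 3 to 60 N. Pads are 32 mm wide; open, the fingers measure 118 mm over their backs; the gripper's body (76 mm by 178 mm) begins 60 mm behind the grasp point.
Start: joints at [-1.256, 0.379, 1.734, -0, 1.028, -0.033], TCP at [0.239, -0.658, 0.214] pointing down, gripper open.
Joint ranges: [-2.77, 2.77], [-0.74, 2.19], [0, 2.66], [-1.06, 4.2], [0.31, 2.87], [-3.08, 3.08]. Speed limits (rad/s): [1.89, 1.89, 2.39, 3.14, 3.14, 3.14].

### API

Orientations are given as a unit quaternion [w, x, y, z].
In Python, from cell import arm gives the robot as it stands.
- The arm moves only by the tool apply_moves, never from a script. Its argument "rows" is a list of rows, each an object with "linear": the shift along the world's x, y, z in fractions of the full range, 1 being 50 cm, a list of three; "turn": the turn, a rotation vector about the world's x, y, z in normalised numbers (1 is 45 degrees), a list of three; "gripper": the finger opening in cm, from 0 to 9.12. A call has exactly 10 rows; each row is the pose to reach, as a shift and turn from the pose commanded when the call began; what a row does not reach only later rows make up. A row lasts 1/12 s, in which the tool goes at most 41.7 mm and 7.16 degrees, less where a joint would pass 70% of its speed; a pose out of reach is approached as far as the arm can. Shift and turn numbers lie between -1 and 1, and a call with a number outside is refused. A call with a gripper value outside its range is refused whole. The fingers move at their own pace and stop on an object; "force" is the grip in N (left out, the last holds). Time passes only in rows, so rows that repeat a pose let the fingers close, or fill a call up. It gives the time, the measured TCP pose, the force, the opening and the grip force at its end, in the units of the state.
- arm.get_state(): the state, without advancing time (a new reading comes with each control period).
- arm.read_camera(name): name is "side" or "top"; returns a dict with "image" (480x640x3 uint8, blue, green, red), "z_map" (480x640 float32, m along the optical axis (not along the pixel's ray), 0 where there is no reading), "fx", "fy", "cx", "cy" (pixels), "R" (3x3) and "t" (3): a world point X has camera coordinates R X + t. Camera axes: x right, y down, z forward; pixel columns grow to the right and rows downward; lengths in m; the calibration is good to about 2 mm. A picture is of the moment at which its call begins.
- arm.hand_in(): hands the job in; it is judged then, once.
The state is a dict: "time": time; "q": joint angles; "dq": joint speeds; "joint_efforts": joint torques, N m; "ee_pos": TCP position; "tool_rot": TCP orientation; "wrist_force": force on the tool from outside, world axes, zero at the start; "torque": the same for the moment, N m; "opening": finger opening in m; "grip_force": force on a finger pad.
Only numpy, scipy, OpenCV 4.12 (cv2) and the standard library are available. Lean on these libraries where they do the work, as an engineer would, in place of code of your own. Each camera call takes 0.05 s, during which the arm holds its last target. There are 200 camera calls.

## Working session

There is one attempt and no reset: what is moved stays moved. The work goes in short steps, Python scripts to look and compute and a tool call to move; the robot and the scene stay as the last step left them, time stands still between calls to the robot, and variables do not carry over. Pictures are saved under pics/ and viewed, at most 10 in all, crops included, and the job is handed in when it is done.

Besides the shell and the picture viewer there is one more tool, called after "Emit:" as a command line: name --argument value ..., lists and objects as JSON in quotes. apply_moves: Moves the arm, as the interface text tells. Its arguments: {"type":"object","properties":{"rows":{"type":"array","items":{"type":"object","properties":{"linear":{"type":"array","items":{"type":"number"}},"turn":{"type":"array","items":{"type":"number"}},"gripper":{"type":"number"}}}},"force":{"type":"number"}},"required":["rows"]}

```bash
mkdir -p pics
python3 - <<'E'
from cell import arm
import cv2,numpy as np
for n in("top","side"):
    c=arm.read_camera(n); cv2.imwrite(f"pics/{n}0.png",c["image"]); np.savez(f"{n}0.npz",**c)
    print(n,c["fx"],c["cx"],c["cy"],np.round(c["R"],3).tolist(),c["t"])
s=arm.get_state(); print(s); print(arm.tcp_to_grasp)
E
```

```text
top 565.8089482118754 314.33590784336326 238.73571757796265 [[0.016, -1.0, 0.009], [-0.993, -0.017, -0.115], [0.115, -0.007, -0.993]] [-0.00763657  0.47581193  1.71721238]
side 523.3362271590914 317.37152652113025 237.74268857078397 [[-0.781, -0.625, 0.011], [-0.48, 0.589, -0.65], [0.4, -0.513, -0.759]] [0.38154875 0.29847336 1.17160295]
{'time': 0.1, 'q': array([-1.25630910e+00,  3.79306476e-01,  1.73472722e+00,  4.35950992e-05,
        1.02852086e+00, -3.33031342e-02]), 'dq': array([ 6.18534900e-04, -2.51338386e-03, -1.46432050e-03, -1.15877873e-03,
       -6.90723444e-05,  2.03448081e-04]), 'joint_efforts': array([ 6.70194277e-04, -7.65035963e+01, -4.35289264e+01,  6.52254000e-02,
        3.98176583e-02, -2.43011520e-06]), 'ee_pos': array([ 0.23846564, -0.6577468 ,  0.21338617]), 'tool_rot': array([-4.78823595e-04,  9.84920130e-01,  1.73008975e-01, -4.89148824e-05]), 'wrist_force': array([ 0.14555673, -0.85148306, -0.72688305]), 'torque': array([-0.03012157,  0.03107716,  0.04862836]), 'grip_force': 0.0, 'opening': 0.09130917312238536}
-0.0188
```

View pics/top0.png

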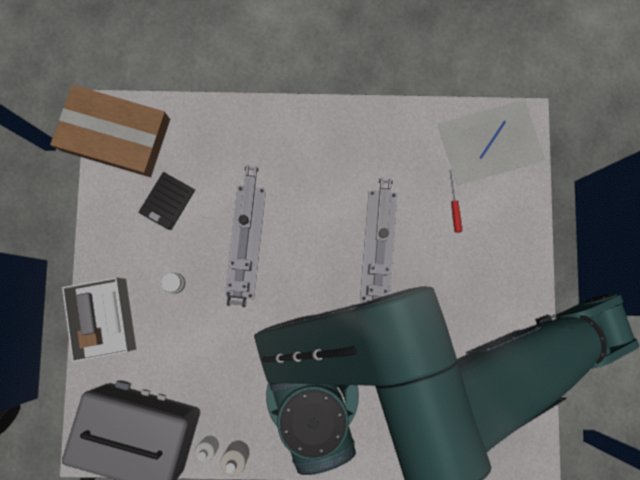

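View pics/side0.png

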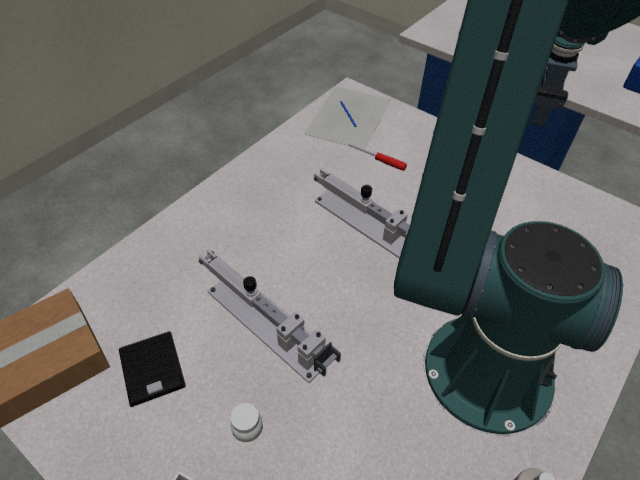

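The top view shows the left leg rest with its knob at about (244,219) and the right one with its knob at (383,233). The side view shows the knobs at (250,284) and (366,191). I'll enlarge both to count the holes, and measure in the same step.

```bash
cat > h.py <<'E'
import numpy as np,cv2
def ray(c,u,v,z):  # pixel -> world at height z
    R,t=c["R"],c["t"]; d=R.T@np.array([(u-c["cx"])/c["fx"],(v-c["cy"])/c["fy"],1]); o=-R.T@t
    return o+d*(z-o[2])/d[2]
def cloud(c):
    v,u=np.mgrid[0:480,0:640]; z=c["z_map"]
    P=np.stack([(u-c["cx"])/c["fx"]*z,(v-c["cy"])/c["fy"]*z,z],-1)
    return (P-c["t"])@c["R"]
E
python3 - <<'E'
import numpy as np,cv2
from h import *
t=dict(np.load("top0.npz")); s=dict(np.load("side0.npz"))
a=t["image"][155:310,215:275]; b=t["image"][165:320,350:410]
f=lambda i,k:cv2.resize(i,None,fx=k,fy=k,interpolation=cv2.INTER_CUBIC)
top=np.hstack([f(a,3.8),f(b,3.8)])[:590]
cv2.imwrite("pics/c1.png",top)
a=s["image"][240:390,190:350]; b=s["image"][160:270,300:420]
A=f(a,2.5);B=f(b,2.5);B=cv2.copyMakeBorder(B,0,A.shape[0]-B.shape[0],0,0,cv2.BORDER_CONSTANT)
cv2.imwrite("pics/c2.png",np.hstack([A,B]))
P=cloud(t);Q=cloud(s)
for nm,c,C,boxes in(("top",t,P,[(232,207,256,231),(371,221,395,245)]),("side",s,Q,[(238,272,262,296),(354,180,378,200)])):
  for (x0,y0,x1,y1) in boxes:
    p=C[y0:y1,x0:x1].reshape(-1,3); g=c["image"][y0:y1,x0:x1].max(-1).ravel()
    k=(g<70)&(p[:,2]>.1)&(p[:,2]<.14); q=p[k]
    kt=q[q[:,2]>np.percentile(q[:,2],60)]
    print(nm,k.sum(),q.mean(0).round(4),q.min(0).round(4),q.max(0).round(4))
# cradle plates / tube : points in z range
for nm,C in(("top",P),("side",Q)):
  for lo,hi in((-.0,.3),(-.3,-.0)):
    m=(C[...,0]>.35)&(C[...,0]<.95)&(C[...,1]>lo)&(C[...,1]<hi)&(C[...,2]>.06)&(C[...,2]<.09)
    q=C[m].astype(np.float32)
    print(nm,m.sum(),cv2.fitLine(q[:,:2],cv2.DIST_HUBER,0,.01,.01).ravel(),q.min(0),q.max(0))
E
```

```text
top 64 [0.5181 0.21   0.1201] [0.5067 0.1992 0.1082] [0.5323 0.222  0.1295]Traceback (most recent call last):
  File "<stdin>", line 16, in <module>
    return _quantile_unchecked(
        a, q, axis, out, overwrite_input, method, keepdims, weights)
    return _ureduce(a,
                    func=_quantile_ureduce_func,
    ...<5 lines>...
                    overwrite_input=overwrite_input,
                    method=method)
    r = func(a, **kwargs)
    result = _quantile(arr,
                       quantiles=q,
    ...<2 lines>...
                       out=out,
                       weights=wgt)
    slices_having_nans = np.isnan(arr[-1, ...])
                                  ~~~^^^^^^^^^
IndexError: index -1 is out of bounds for axis 0 with size 0
```

View pics/c1.png

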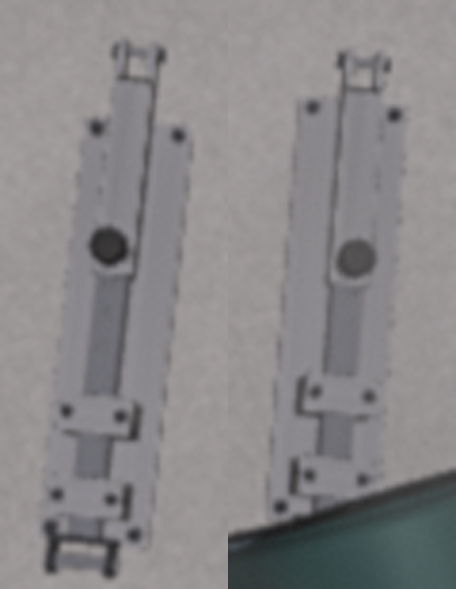

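View pics/c2.png

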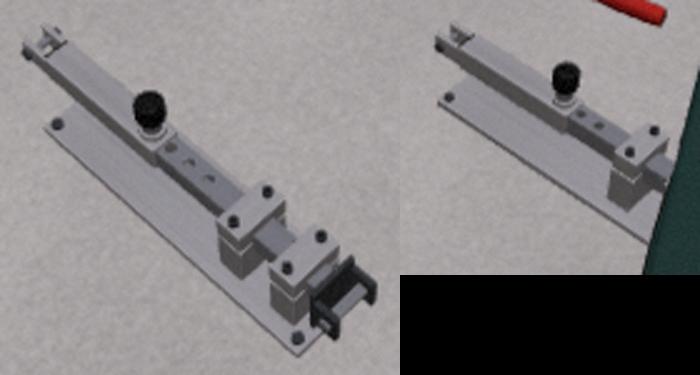

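In the side crop, the left leg rest shows three holes next to its clamp and the right one shows two. In the top crop, the right one's exposed tube is also shorter (rows 285–375, against 275–395). The right leg rest, with its knob at top (383,233), is the short one. Next I'll measure it.

Run:
```python
import numpy as np,cv2
from h import *
t=dict(np.load("top0.npz")); s=dict(np.load("side0.npz"))
P=cloud(t);Q=cloud(s)
for nm,C in(("top",P),("side",Q)):
  for lo,hi in((.1,.3),(-.2,-.0)):
    b=(C[...,0]>.3)&(C[...,0]<.75)&(C[...,1]>lo)&(C[...,1]<hi)
    q=C[b&(C[...,2]>.105)&(C[...,2]<.14)]; 
    q=q[np.linalg.norm(q[:,:2]-np.median(q[:,:2],axis=0),axis=1)<.03]
    print(nm,"knob",len(q),q.mean(0).round(4),q.min(0).round(4),q.max(0).round(4))
    top=q[q[:,2]>.118]; print("  toponly",len(top),top.mean(0).round(4), top.min(0).round(4),top.max(0).round(4))
    kx=q[:,0].mean()
    for z0,z1,w in((.066,.082,"tube"),(.004,.017,"plate")):
      m=b&(C[...,2]>z0)&(C[...,2]<z1)&(C[...,0]>(.42 if w=="tube" else .42))
      r=C[m].astype(np.float32)
      l=cv2.fitLine(r[:,:2],cv2.DIST_HUBER,0,.005,.01).ravel(); 
      print("  ",w,len(r),l.round(4),"yaw",np.degrees(np.arctan2(l[1],l[0])).round(2)%180,"y at knob x",l[3]+(kx-l[2])*l[1]/l[0],r[:,0].min(),r[:,0].max())
```

```text
top knob 79 [0.5195 0.2098 0.1195] [0.5067 0.1962 0.1053] [0.5333 0.2254 0.1295]
  toponly 56 [0.5203 0.211  0.122 ] [0.5079 0.1987 0.118 ] [0.5318 0.2254 0.1295]
   tube 713 [ 0.9967 -0.0806  0.5638  0.2063] yaw 175.38 y at knob x 0.20991736276399708 0.4207538 0.6949701
   plate 1614 [ 0.9998 -0.0179  0.5772  0.2008] yaw 178.97 y at knob x 0.20181978704417158 0.42008144 0.7489983
top knob 37 [ 0.4876 -0.1946  0.1186] [ 0.4752 -0.1997  0.1052] [ 0.4999 -0.1885  0.1338]
  toponly 24 [ 0.4893 -0.1955  0.1223] [ 0.4767 -0.1997  0.118 ] [ 0.4999 -0.1894  0.1338]
   tube 228 [ 0.9992 -0.0394  0.4984 -0.1933] yaw 177.74 y at knob x -0.1928717353707696 0.42109838 0.66298825
   plate 1373 [ 0.955   0.2966  0.5115 -0.151 ] yaw 17.25 y at knob x -0.15840681897706266 0.42022982 0.74971
side knob 150 [0.5149 0.214  0.1181] [0.5026 0.1973 0.105 ] [0.5325 0.2268 0.1246]
  toponly 101 [0.5166 0.2118 0.1212] [0.5029 0.1973 0.118 ] [0.5325 0.2253 0.1246]
   tube 1077 [ 0.997  -0.0771  0.5535  0.2111] yaw 175.58 y at knob x 0.21413475110560265 0.420437 0.69339037
   plate 1720 [ 0.9985 -0.0543  0.5701  0.2332] yaw 176.89 y at knob x 0.23620423580297753 0.42000395 0.74602884
side knob 70 [ 0.4837 -0.1926  0.1163] [ 0.4705 -0.1998  0.1052] [ 0.4994 -0.1845  0.1262]
  toponly 32 [ 0.4838 -0.1943  0.1215] [ 0.4721 -0.1998  0.1181] [ 0.4994 -0.1874  0.1262]
   tube 352 [ 0.9992 -0.0388  0.5761 -0.1941] yaw 177.78 y at knob x -0.1905208915597535 0.42031598 0.65968925
   plate 996 [ 0.9998 -0.0174  0.5288 -0.1775] yaw 179.0 y at knob x -0.1766706377564455 0.42010778 0.7459483
```

Run:
```python
import numpy as np,cv2
from h import *
t=dict(np.load("top0.npz")); s=dict(np.load("side0.npz"))
for nm,c in(("top",t),("side",s)):
    C=cloud(c); b=(C[...,0]>.42)&(C[...,0]<.75)&(C[...,1]>-.26)&(C[...,1]<-.13)
    q=C[b&(C[...,2]>.118)&(C[...,2]<.14)]; print(nm,"knob",len(q),q.mean(0).round(4),q.min(0).round(4),q.max(0).round(4))
    k=q.mean(0)
    m=b&(C[...,2]>.066)&(C[...,2]<.081)&(C[...,0]>k[0]-.05); r=C[m].astype(np.float32)
    # narrow: iterate keep within 16mm
    for _ in range(3):
        l=cv2.fitLine(r[:,:2],cv2.DIST_HUBER,0,.002,.01).ravel(); d=(r[:,:2]-l[2:])@[-l[1],l[0]]; r=r[abs(d)<.02]
    print(" tube",len(r),"yaw",np.degrees(np.arctan2(l[1],l[0])),"y@k",l[3]+(k[0]-l[2])*l[1]/l[0],r[:,0].min(),r[:,0].max(),d.min(),d.max())
    m=b&(C[...,2]>.118)&(C[...,2]<.14); v,u=np.nonzero(m); print(" px",u.mean(),v.mean(),ray(c,u.mean(),v.mean(),.122))
    m=b&(C[...,2]>.083)&(C[...,2]<.095)&(C[...,0]<k[0]-.05); r=C[m]; print(" clamp",len(r),r.mean(0),r.min(0),r.max(0))
# plate outline in top
C=cloud(t); m=((C[...,2]>.005)&(C[...,2]<.13)&(C[...,0]>.42)&(C[...,0]<.66)&(C[...,1]>-.27)&(C[...,1]<-.11))
r=C[m&(C[...,2]<.016)].astype(np.float32); 
xs=np.arange(.44,.64,.02)
e=[(x,np.percentile(r[abs(r[:,0]-x)<.01][:,1],[3,97])) for x in xs]
for j in(0,1): p=np.polyfit(xs,[a[1][j] for a in e],1); print("edge",np.degrees(np.arctan(p[0])),np.polyval(p,k[0]))
```

```text
top knob 52 [ 0.4889 -0.2021  0.1224] [ 0.4767 -0.2144  0.118 ] [ 0.5003 -0.1894  0.1338]
 tube 576 yaw -4.7095027 y@k -0.20094490428460288 0.4397168 0.66298825 -0.018112076 0.016354097
 px 383.86538461538464 231.73076923076923 [ 0.4889282  -0.20213939  0.122     ]<stdin>:14: RuntimeWarning: Mean of empty slice.
  ret = um.true_divide(
Traceback (most recent call last):
ValueError: zero-size array to reduction operation minimum which has no identity
```

Run:
```python
import numpy as np,cv2
from h import *
t=dict(np.load("top0.npz")); s=dict(np.load("side0.npz"))
for nm,c in(("top",t),("side",s)):
    C=cloud(c); b=(C[...,0]>.42)&(C[...,0]<.75)&(C[...,1]>-.26)&(C[...,1]<-.13)
    q=C[b&(C[...,2]>.117)&(C[...,2]<.14)]; print(nm,"knob",len(q),q.mean(0).round(4),((q.min(0)+q.max(0))/2).round(4))
    for z0,z1,x0,x1 in((.071,.08,.5,.64),(.071,.079,.52,.62)):
        m=b&(C[...,2]>z0)&(C[...,2]<z1)&(C[...,0]>x0)&(C[...,0]<x1); r=C[m]
        p=np.polyfit(r[:,0],r[:,1],1); rr=r[abs(r[:,1]-np.polyval(p,r[:,0]))<.018]; p=np.polyfit(rr[:,0],rr[:,1],1)
        print(" top face",len(rr),np.degrees(np.arctan(p[0])).round(2),np.polyval(p,.487).round(4),rr[:,2].mean().round(4))
    m=b&(C[...,2]<.016)&(C[...,2]>.004);r=C[m]; xs=np.arange(.45,.63,.02)
    for j in(3,97):
        p=np.polyfit(xs,[np.percentile(r[abs(r[:,0]-x)<.01][:,1],j) for x in xs],1); print(" edge",np.degrees(np.arctan(p[0])).round(2),np.polyval(p,.487).round(4))
```

```text
top knob 58 [ 0.4888 -0.2026  0.1219] [ 0.4887 -0.2021  0.1255]
 top face 335 -4.25 -0.2015 0.0752
 top face 241 -4.12 -0.2021 0.075
 edge -3.19 -0.2476
 edge -1.02 -0.1486
side knob 68 [ 0.4846 -0.1993  0.1209] [ 0.4862 -0.2005  0.1217]
 top face 372 -5.13 -0.1983 0.0752
 top face 274 -4.66 -0.1996 0.0751
 edge -2.62 -0.2154
 edge -4.76 -0.1553
```

Careful with the scale: shifts go in shares of 50 cm and turns go in shares of 45 degrees. That gives: 33.5 cm is 0.67, 31.6 cm is 0.632, -24.4 degrees is -0.5422.

Emit:
apply_moves --rows '[{"linear": [0.024, 0.046, 0], "turn": [0, 0, -0.0533], "gripper": 7}, {"linear": [0.064, 0.12, 0], "turn": [0, 0, -0.1333], "gripper": 7}, {"linear": [0.104, 0.19, 0], "turn": [0, 0, -0.2111], "gripper": 7}, {"linear": [0.144, 0.264, 0], "turn": [0, 0, -0.2889], "gripper": 7}, {"linear": [0.184, 0.34, 0], "turn": [0, 0, -0.3667], "gripper": 7}, {"linear": [0.224, 0.412, 0], "turn": [0, 0, -0.4444], "gripper": 7}, {"linear": [0.264, 0.486, 0], "turn": [0, 0, -0.5], "gripper": 7}, {"linear": [0.304, 0.56, 0], "turn": [0, 0, -0.5422], "gripper": 7}, {"linear": [0.344, 0.632, 0], "turn": [0, 0, -0.5422], "gripper": 7}, {"linear": [0.364, 0.67, 0], "turn": [0, 0, -0.5422], "gripper": 7}]' --force 40

```text
time: 0.93
ee_pos: [0.4215, -0.3199, 0.2138]
tool_rot: [-0.0, 0.999, -0.039, -0.0]
wrist_force: [-0.3, 0.3, -0.6]
opening: 0.07
grip_force: 0.0
```

Scaled: 11.85 cm is 0.237, 6.55 cm is 0.131.

Emit:
apply_moves --rows '[{"linear": [0.024, 0.044, 0], "turn": [0, 0, 0], "gripper": 7}, {"linear": [0.056, 0.1, 0], "turn": [0, 0, 0], "gripper": 7}, {"linear": [0.088, 0.16, 0], "turn": [0, 0, 0], "gripper": 7}, {"linear": [0.116, 0.21, 0], "turn": [0, 0, 0], "gripper": 7}, {"linear": [0.131, 0.237, 0], "turn": [0, 0, 0], "gripper": 7}, {"linear": [0.131, 0.237, -0.04], "turn": [0, 0, 0], "gripper": 7}, {"linear": [0.131, 0.237, -0.09], "turn": [0, 0, 0], "gripper": 7}, {"linear": [0.131, 0.237, -0.13], "turn": [0, 0, 0], "gripper": 7}, {"linear": [0.131, 0.237, -0.14], "turn": [0, 0, 0], "gripper": 7}, {"linear": [0.131, 0.237, -0.14], "turn": [0, 0, 0], "gripper": 7}]'

```text
time: 1.77
ee_pos: [0.4851, -0.2042, 0.1427]
tool_rot: [-0.001, 0.999, -0.039, -0.001]
wrist_force: [0.3, -0.0, 0.2]
opening: 0.0701
grip_force: 0.0
```

Run:
```python
from cell import arm
import cv2
s=arm.get_state(); print(s["ee_pos"],s["tool_rot"])
i=arm.read_camera("side")["image"][110:270,280:450]; cv2.imwrite("pics/s1.png",cv2.resize(i,None,fx=3.5,fy=3.5,interpolation=cv2.INTER_CUBIC))
```

```text
[ 0.48514361 -0.2041631   0.14265391] [-5.92209005e-04  9.99236988e-01 -3.90280083e-02 -1.38043593e-03]
```

View pics/s1.png

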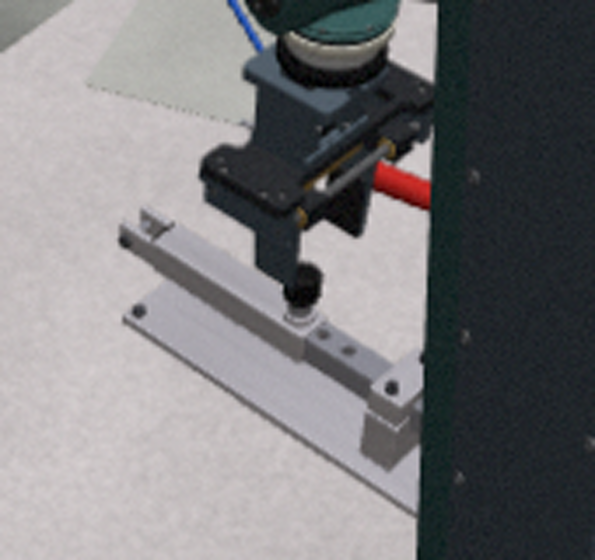

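The crop shows the open fingers astride the knob, which is at crop pixel (302,285), with both tips just above it. I'll correct by about 2 mm, descend and close.

Scaled: -5.35 cm is -0.107, 0.25 cm is 0.005.

Emit:
apply_moves --rows '[{"linear": [0.004, 0.005, -0.03], "turn": [0, 0, 0], "gripper": 7}, {"linear": [0.004, 0.005, -0.06], "turn": [0, 0, 0], "gripper": 7}, {"linear": [0.004, 0.005, -0.09], "turn": [0, 0, 0], "gripper": 7}, {"linear": [0.004, 0.005, -0.106], "turn": [0, 0, 0], "gripper": 7}, {"linear": [0.004, 0.005, -0.107], "turn": [0, 0, 0], "gripper": 7}, {"linear": [0.004, 0.005, -0.107], "turn": [0, 0, 0], "gripper": 5}, {"linear": [0.004, 0.005, -0.107], "turn": [0, 0, 0], "gripper": 4}, {"linear": [0.004, 0.005, -0.107], "turn": [0, 0, 0], "gripper": 3.2}, {"linear": [0.004, 0.005, -0.107], "turn": [0, 0, 0], "gripper": 3.2}, {"linear": [0.004, 0.005, -0.107], "turn": [0, 0, 0], "gripper": 3.2}]' --force 40

```text
time: 2.65
ee_pos: [0.4883, -0.2022, 0.091]
tool_rot: [0.0, 0.999, -0.039, 0.0]
wrist_force: [0.3, -0.1, -0.2]
opening: 0.0395
grip_force: 0.0
```

Emit:
apply_moves --rows '[{"linear": [0, 0, 0], "turn": [0, 0, 0], "gripper": 2.0}, {"linear": [0, 0, 0], "turn": [0, 0, 0], "gripper": 2.0}, {"linear": [0, 0, 0], "turn": [0, 0, 0], "gripper": 2.0}, {"linear": [0, 0, 0], "turn": [0, 0, 0], "gripper": 2.0}, {"linear": [0, 0, 0], "turn": [0, 0, 0], "gripper": 2.0}, {"linear": [0, 0, 0], "turn": [0, 0, 0], "gripper": 2.0}, {"linear": [0, 0, 0], "turn": [0, 0, 0], "gripper": 2.0}, {"linear": [0, 0, 0], "turn": [0, 0, 0], "gripper": 2.0}, {"linear": [0, 0, 0], "turn": [0, 0, 0], "gripper": 2.0}, {"linear": [0, 0, 0], "turn": [0, 0, 0], "gripper": 2.0}]' --force 40

```text
time: 3.48
ee_pos: [0.4882, -0.202, 0.0906]
tool_rot: [-0.0, 0.999, -0.039, 0.0]
wrist_force: [0.2, 3.2, 6.4]
opening: 0.0271
grip_force: 40.0
```

Scaled: 0.8 cm is 0.016, 0.7 cm is 0.014.

Emit:
apply_moves --rows '[{"linear": [0, 0, 0.003], "turn": [0, 0, 0], "gripper": 2.0}, {"linear": [0, 0, 0.006], "turn": [0, 0, 0], "gripper": 2.0}, {"linear": [0, 0, 0.009], "turn": [0, 0, 0], "gripper": 2.0}, {"linear": [0, 0, 0.012], "turn": [0, 0, 0], "gripper": 2.0}, {"linear": [0, 0, 0.014], "turn": [0, 0, 0], "gripper": 2.0}, {"linear": [0, 0, 0.016], "turn": [0, 0, 0], "gripper": 2.0}, {"linear": [0, 0, 0.016], "turn": [0, 0, 0], "gripper": 2.0}, {"linear": [0, 0, 0.016], "turn": [0, 0, 0], "gripper": 2.0}, {"linear": [0, 0, 0.016], "turn": [0, 0, 0], "gripper": 2.0}, {"linear": [0, 0, 0.016], "turn": [0, 0, 0], "gripper": 2.0}]' --force 50

```text
time: 4.32
ee_pos: [0.4878, -0.2019, 0.0982]
tool_rot: [-0.0, 0.999, -0.039, -0.0]
wrist_force: [-1.4, 2.0, -12.3]
opening: 0.0268
grip_force: 50.0
```

Run:
```python
from cell import arm
s=arm.get_state(); print(s["ee_pos"],s["wrist_force"],s["grip_force"],s["opening"])
```

```text
[ 0.48777352 -0.20194684  0.0982489 ] [ -1.44053544   1.95022826 -12.33831892] 49.99709665775299 0.026831730817390147
```

Emit:
apply_moves --rows '[{"linear": [0.006, -0.0005, 0], "turn": [0, 0, 0], "gripper": 2.0}, {"linear": [0.012, -0.0009, 0], "turn": [0, 0, 0], "gripper": 2.0}, {"linear": [0.018, -0.0014, 0], "turn": [0, 0, 0], "gripper": 2.0}, {"linear": [0.024, -0.0019, 0], "turn": [0, 0, 0], "gripper": 2.0}, {"linear": [0.03, -0.0024, 0], "turn": [0, 0, 0], "gripper": 2.0}, {"linear": [0.036, -0.0028, 0], "turn": [0, 0, 0], "gripper": 2.0}, {"linear": [0.042, -0.0033, 0], "turn": [0, 0, 0], "gripper": 2.0}, {"linear": [0.047, -0.0037, 0], "turn": [0, 0, 0], "gripper": 2.0}, {"linear": [0.0498, -0.0039, 0], "turn": [0, 0, 0], "gripper": 2.0}, {"linear": [0.0498, -0.0039, 0], "turn": [0, 0, 0], "gripper": 2.0}]' --force 50

```text
time: 5.15
ee_pos: [0.5135, -0.2039, 0.0984]
tool_rot: [-0.0, 0.999, -0.039, 0.0]
wrist_force: [0.4, 6.2, -11.3]
opening: 0.0273
grip_force: 50.0
```

Scaled: -0.25 cm is -0.005, -0.2 cm is -0.004.

Emit:
apply_moves --rows '[{"linear": [0, 0, 0], "turn": [0, 0, 0], "gripper": 2.0}, {"linear": [0, 0, 0], "turn": [0, 0, 0], "gripper": 2.0}, {"linear": [0, 0, 0], "turn": [0, 0, 0], "gripper": 2.0}, {"linear": [0, 0, -0.001], "turn": [0, 0, 0], "gripper": 2.0}, {"linear": [0, 0, -0.002], "turn": [0, 0, 0], "gripper": 2.0}, {"linear": [0, 0, -0.003], "turn": [0, 0, 0], "gripper": 2.0}, {"linear": [0, 0, -0.004], "turn": [0, 0, 0], "gripper": 2.0}, {"linear": [0, 0, -0.005], "turn": [0, 0, 0], "gripper": 2.0}, {"linear": [0, 0, -0.005], "turn": [0, 0, 0], "gripper": 2.0}, {"linear": [0, 0, -0.005], "turn": [0, 0, 0], "gripper": 2.0}]' --force 50

```text
time: 5.98
ee_pos: [0.5135, -0.204, 0.0961]
tool_rot: [-0.0, 0.999, -0.039, 0.0]
wrist_force: [-0.6, 6.1, -10.1]
opening: 0.0271
grip_force: 50.0
```

Scaled: -0.55 cm is -0.011, -0.53 cm is -0.0106.

Emit:
apply_moves --rows '[{"linear": [0, 0, -0.0016], "turn": [0, 0, 0], "gripper": 2.0}, {"linear": [0, 0, -0.0032], "turn": [0, 0, 0], "gripper": 2.0}, {"linear": [0, 0, -0.0048], "turn": [0, 0, 0], "gripper": 2.0}, {"linear": [0, 0, -0.0064], "turn": [0, 0, 0], "gripper": 2.0}, {"linear": [0, 0, -0.008], "turn": [0, 0, 0], "gripper": 2.0}, {"linear": [0, 0, -0.0096], "turn": [0, 0, 0], "gripper": 2.0}, {"linear": [0, 0, -0.0106], "turn": [0, 0, 0], "gripper": 2.0}, {"linear": [0, 0, -0.011], "turn": [0, 0, 0], "gripper": 2.0}, {"linear": [0, 0, -0.011], "turn": [0, 0, 0], "gripper": 2.0}, {"linear": [0, 0, -0.011], "turn": [0, 0, 0], "gripper": 2.0}]' --force 50

```text
time: 6.82
ee_pos: [0.5136, -0.204, 0.0907]
tool_rot: [-0.0, 0.999, -0.039, 0.0]
wrist_force: [-0.3, 6.2, -7.6]
opening: 0.0272
grip_force: 50.0
```

Run:
```python
from cell import arm
s=arm.get_state(); print(s["ee_pos"],s["wrist_force"],s["grip_force"],s["opening"])
```

```text
[ 0.51355006 -0.20398103  0.09072979] [-0.25684852  6.16893012 -7.63422501] 49.99812841415405 0.027150684419951266
```

Scaled: -0.08 cm is -0.0016, -0.06 cm is -0.0012.

Emit:
apply_moves --rows '[{"linear": [0, 0, -0.0004], "turn": [0, 0, 0], "gripper": 2.0}, {"linear": [0, 0, -0.0008], "turn": [0, 0, 0], "gripper": 2.0}, {"linear": [0, 0, -0.0012], "turn": [0, 0, 0], "gripper": 2.0}, {"linear": [0, 0, -0.0016], "turn": [0, 0, 0], "gripper": 2.0}, {"linear": [0, 0, -0.0016], "turn": [0, 0, 0], "gripper": 2.0}, {"linear": [0, 0, -0.0016], "turn": [0, 0, 0], "gripper": 2.0}, {"linear": [0, 0, -0.0016], "turn": [0, 0, 0], "gripper": 2.0}, {"linear": [0, 0, -0.0016], "turn": [0, 0, 0], "gripper": 2.0}, {"linear": [0, 0, -0.0016], "turn": [0, 0, 0], "gripper": 2.0}, {"linear": [0, 0, -0.0016], "turn": [0, 0, 0], "gripper": 2.0}]' --force 50

```text
time: 7.65
ee_pos: [0.5142, -0.2041, 0.0906]
tool_rot: [0.0, 0.999, -0.039, 0.001]
wrist_force: [-0.9, 8.6, 1.2]
opening: 0.0269
grip_force: 50.0
```

Scaled: 0.1 cm is 0.002, 0.08 cm is 0.0016.

Emit:
apply_moves --rows '[{"linear": [0.0004, 0, 0], "turn": [0, 0, 0], "gripper": 2.0}, {"linear": [0.0008, -0.0001, 0], "turn": [0, 0, 0], "gripper": 2.0}, {"linear": [0.0012, -0.0001, 0], "turn": [0, 0, 0], "gripper": 2.0}, {"linear": [0.0016, -0.0001, 0], "turn": [0, 0, 0], "gripper": 2.0}, {"linear": [0.002, -0.0002, 0], "turn": [0, 0, 0], "gripper": 2.0}, {"linear": [0.002, -0.0002, 0], "turn": [0, 0, 0], "gripper": 2.0}, {"linear": [0.002, -0.0002, 0], "turn": [0, 0, 0], "gripper": 2.0}, {"linear": [0.002, -0.0002, 0], "turn": [0, 0, 0], "gripper": 2.0}, {"linear": [0.002, -0.0002, 0], "turn": [0, 0, 0], "gripper": 2.0}, {"linear": [0.002, -0.0002, 0], "turn": [0, 0, 0], "gripper": 2.0}]' --force 50

```text
time: 8.48
ee_pos: [0.5152, -0.2041, 0.0906]
tool_rot: [0.0, 0.999, -0.039, 0.001]
wrist_force: [-0.9, 8.6, 1.4]
opening: 0.027
grip_force: 50.0
```

Scaled: 0.1 cm is 0.002, 0.08 cm is 0.0016.

Emit:
apply_moves --rows '[{"linear": [0.0004, 0, 0], "turn": [0, 0, 0], "gripper": 2.0}, {"linear": [0.0008, -0.0001, 0], "turn": [0, 0, 0], "gripper": 2.0}, {"linear": [0.0012, -0.0001, 0], "turn": [0, 0, 0], "gripper": 2.0}, {"linear": [0.0016, -0.0001, 0], "turn": [0, 0, 0], "gripper": 2.0}, {"linear": [0.002, -0.0002, 0], "turn": [0, 0, 0], "gripper": 2.0}, {"linear": [0.002, -0.0002, 0], "turn": [0, 0, 0], "gripper": 2.0}, {"linear": [0.002, -0.0002, 0], "turn": [0, 0, 0], "gripper": 2.0}, {"linear": [0.002, -0.0002, 0], "turn": [0, 0, 0], "gripper": 2.0}, {"linear": [0.002, -0.0002, 0], "turn": [0, 0, 0], "gripper": 2.0}, {"linear": [0.002, -0.0002, 0], "turn": [0, 0, 0], "gripper": 2.0}]' --force 50

```text
time: 9.32
ee_pos: [0.5158, -0.2042, 0.0906]
tool_rot: [-0.0, 0.999, -0.039, 0.0]
wrist_force: [-4.8, 8.2, 5.0]
opening: 0.027
grip_force: 50.0
```

Scaled: 0.06 cm is 0.0012, 0.05 cm is 0.001.

Emit:
apply_moves --rows '[{"linear": [0.0002, 0, 0], "turn": [0, 0, 0], "gripper": 2.0}, {"linear": [0.0004, 0, 0], "turn": [0, 0, 0], "gripper": 2.0}, {"linear": [0.0006, 0, 0], "turn": [0, 0, 0], "gripper": 2.0}, {"linear": [0.0008, -0.0001, 0], "turn": [0, 0, 0], "gripper": 2.0}, {"linear": [0.001, -0.0001, 0], "turn": [0, 0, 0], "gripper": 2.0}, {"linear": [0.0012, -0.0001, 0], "turn": [0, 0, 0], "gripper": 2.0}, {"linear": [0.0012, -0.0001, 0], "turn": [0, 0, 0], "gripper": 2.0}, {"linear": [0.0012, -0.0001, 0], "turn": [0, 0, 0], "gripper": 2.0}, {"linear": [0.0012, -0.0001, 0], "turn": [0, 0, 0], "gripper": 2.0}, {"linear": [0.0012, -0.0001, 0], "turn": [0, 0, 0], "gripper": 2.0}]' --force 50

```text
time: 10.15
ee_pos: [0.5159, -0.2042, 0.0906]
tool_rot: [-0.0, 0.999, -0.039, -0.0]
wrist_force: [-8.6, 8.2, 7.2]
opening: 0.0268
grip_force: 50.0
```

Scaled: 0.03 cm is 0.0006, 0.02 cm is 0.0004.

Emit:
apply_moves --rows '[{"linear": [0.0002, 0, 0], "turn": [0, 0, 0], "gripper": 2.0}, {"linear": [0.0004, 0, 0], "turn": [0, 0, 0], "gripper": 2.0}, {"linear": [0.0006, 0, 0], "turn": [0, 0, 0], "gripper": 2.0}, {"linear": [0.0006, 0, 0], "turn": [0, 0, 0], "gripper": 2.0}, {"linear": [0.0006, 0, 0], "turn": [0, 0, 0], "gripper": 2.0}, {"linear": [0.0006, 0, 0], "turn": [0, 0, 0], "gripper": 2.0}, {"linear": [0.0006, 0, 0], "turn": [0, 0, 0], "gripper": 2.0}, {"linear": [0.0006, 0, 0], "turn": [0, 0, 0], "gripper": 2.0}, {"linear": [0.0006, 0, 0], "turn": [0, 0, 0], "gripper": 2.0}, {"linear": [0.0006, 0, 0], "turn": [0, 0, 0], "gripper": 2.0}]' --force 50

```text
time: 10.98
ee_pos: [0.516, -0.2042, 0.0906]
tool_rot: [-0.0, 0.999, -0.039, -0.0]
wrist_force: [-10.1, 7.9, 9.6]
opening: 0.0269
grip_force: 50.0
```

Run:
```python
from cell import arm
import cv2
i=arm.read_camera("side")["image"][110:270,280:450]; cv2.imwrite("pics/s2.png",cv2.resize(i,None,fx=3.5,fy=3.5,interpolation=cv2.INTER_CUBIC))
s=arm.get_state(); print(s["ee_pos"],s["wrist_force"],s["grip_force"])
```

```text
[ 0.5160267  -0.20418682  0.09057194] [-10.01881194   7.8589997    9.49407266] 50.00251114368439
```

View pics/s2.png

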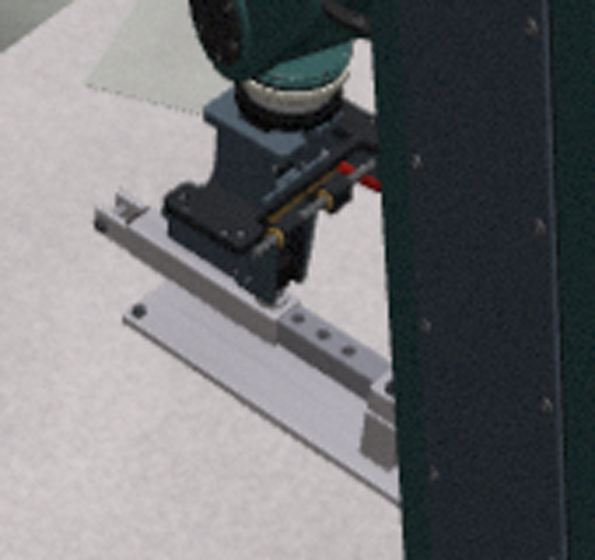

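The section now leaves three holes showing, at crop pixels (297,318), (323,334) and (348,351). The pin is home, at the same tool height as at the start, and the pull on the knob is a steady 10 N. I'm handing it in.

```bash
python3 -c "
from cell import arm
print(arm.hand_in())"
```

```text
the job is handed in; nothing more can be done
None
```

I moved the short leg rest's foot section out one hole so the pair matches (three holes showing) with its pin home, and handed it in with the knob still gripped under a steady outward pull of about 10 N; the hand-in returned no verdict.

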